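# Tip the weighed bananas from the tray into the crate

## Robot

A 7-joint arm with a two-finger parallel gripper is mounted at the origin on the work surface. World frame = base frame: x ahead of the robot, y to its left, z up, the work surface at z = 0. Lengths are in mm, angles in rad, forces in N, time in s.
With the tool pointing down it reaches from about 350 to 900 mm from the base axis. Payload 7.2 kg.
Tool frame: the origin (TCP) lies midway between the tips of the shut fingers; the grasp point (between the pads) lies grip_point_offset behind it (grip_point_offset is the distance from the TCP to the grasp point, in mm); z points along the fingers, x is the direction in which the jaws open and shut, and the axes are right-handed (so a half turn about z gives the same grasp; the last joint's range is limited). The gripper opens to 85 mm and grips with 20 to 120 N. Pads are 22 mm wide; open, the fingers measure 114 mm over their backs; the gripper's body (76 mm by 85 mm) begins 54 mm behind the grasp point. The pads swing forward as they close: fully open they stand 13 mm farther back than shut.
Start: joints at [-1.259, 0.411, -0.013, 1.596, 0.006, 1.134, -0.082], TCP at [231.719, 580.462, 200.397] pointing down, gripper open.
Joint ranges: [-2.95, 2.95], [-0.29, 1.99], [-1.47, 1.44], [0.14, 2.54], [-1.03, 4.17], [0.13, 1.85], [-2.86, 2.86]. Speed limits (rad/s): [2.39, 2.39, 3.01, 3.01, 3.14, 3.14, 3.14].

## Interface

Orientations are given as a unit quaternion [w, x, y, z].
In Python, from station import get_state, snapshot, finish_job, grip_point_offset gives the robot as it stands. The module is installed in compiled form; this text tells all that it offers.
- The arm moves only by the tool send_rows, never from a script. Its argument "increments" is one flat list of numbers, 6 for each row, row after row: the shift along the tool's x, y, z in mm, then the turn, a rotation vector about the tool's x, y, z in rad. In form: [x, y, z, rx, ry, rz, x, y, z, rx, ry, rz, ...]. A call has 1 to 20 rows; each row is the pose to reach, as a shift and turn from the pose commanded when the call began, along the tool's axes at that moment; what a row does not reach only later rows make up. A row lasts 1/8 s, in which the tool goes at most 62.5 mm and 10.7 degrees, less where a joint would pass 70% of its speed; a pose out of reach is approached as far as the arm can. A call with a gripper value outside its range is refused whole. "gripper" is the finger opening in mm, from 0 to 85.4, set as the call begins (left out, the last holds). The fingers move at their own pace and stop on an object; the grip force is fixed at half the most. Time passes only in rows, so rows that repeat a pose let the fingers close. It gives the time, the measured TCP pose, the force and the opening at its end, in the units of the state.
- get_state(): the state, without advancing time (a new reading comes with each control period).
- snapshot(name): name is "scene" or "side" or "wrist"; returns a dict with "frame" (400x640x3 uint8, blue, green, red), "range_z" (400x640 float32, mm along the optical axis (not along the pixel's ray), 0 where there is no reading), "intrinsics" (3x3 intrinsics, pixels), "origin" and "rotation" of the camera in the world. Camera axes: x right, y up, looking along -z (the intrinsics and any distortion apply to the point x, -y, -z); pixel columns grow to the right and rows downward; lengths in mm; the calibration is good to about 2 mm. A picture is of the moment at which its call begins.
- finish_job(): hands the job in, once; it reports no verdict.
The state is a dict: "clock": time; "joint_positions": joint angles; "dq": joint speeds; "tau": joint torques, N m; "tool_pos": TCP position; "orientation": TCP orientation; "ft_force": force on the tool from outside, world axes, zero at the start; "wrist_torque": the same for the moment, N m; "width": opening from 0.0 (shut) to 1.0 (fully open).
Only numpy, scipy, OpenCV 4.12 (cv2) and the standard library are available. Lean on these libraries where they do the work, as an engineer would, in place of code of your own. Each camera call takes 0.05 s, during which the arm holds its last target.

## Task

Push the blue crate along the table until it stands right up against the front panel of the green stand, under the open edge of the aluminium tray. Then lift the tray's red handle to tip the tray, so that both hands of bananas slide out over its open edge into the crate, and lower the tray back down level and let go. Leave the crate against the stand, and do not knock the loose bananas or the bowl that lie nearby.

Things in the scene. Friction and masses are not known exactly. Their poses are not given: they have to be found in the camera images.
- stand: Green steel stand, fixed. Origin on the table under the tray's hinge axis; x = pouring direction (handle towards crate), y along the hinge, z up. Flat front panel 250 mm wide, 108 mm high, its face at x = -40 mm. Hinge cheeks at y = +-128 mm reach to x = +14 mm at heights 96 to 136 mm; the crate passes under them. Level, the tray covers x -200 to +10, y +-119, height 118 to 160 mm.
- tray (a joint): Angle of the aluminium tray, rad: 0 = level (its weight keeps it there), growing as its handle is lifted, stop at 1.15. Hinge axis along the stand's y, 118 mm above the table, 10 mm behind the open edge. Tray 210 x 238 mm, 0.35 kg, 42 mm lips on back and sides; turns freely, falls back when released. The bananas start to slide at 0.4 to 0.7 rad; by 1.0 they go.
- tray_handle (a point): Middle of the red handle bar at the tray's back: round, 12 mm thick, 120 mm long along the stand's y, 50 mm behind the back lip with free space between and below. With the tray level it is 152 mm above the table, 250 mm behind the hinge axis and 34 mm above it; it circles the hinge axis as the tray tips. Its axes turn with the tray.
- tray_edge (a point): Middle of the tray's open pouring edge, on the upper face of the floor.
- crate: Blue plastic produce crate, loose, about 0.4 kg, open on top: 200 mm along its x, 300 mm along its y, 85 mm high, walls and floor 5 mm. Origin at the centre of its underside, z up; its x points roughly along the stand's x. It starts 70 to 140 mm short of the panel; squarely against the panel its origin is at stand x = 60 mm.
- bananas_yellow_mid (a point): Centre (half-way up) of a rigid hand of three yellow bananas, 145 x 80 x 40 mm, 0.24 kg, long along its x, lying in the tray at the start.
- bananas_green_mid (a point): Centre (half-way up) of a rigid hand of three yellow-green bananas, same size, lying in the tray beside the yellow one at the start.
- bananas_yellow: The yellow hand: origin under its middle, 18 mm below the centre.
- bananas_green: The yellow-green hand: origin under its middle, 18 mm below the centre.
- bananas_loose: Bystander: a hand of four yellow bananas on the table beside the stand, 145 x 106 x 40 mm; origin under its middle.
- bowl: Bystander: white ceramic bowl on the table beside the crate, 120 mm across, 50 mm high; origin under its centre.
Mind the look-alikes: they are no part of the job. What is shaped like the bananas_yellow but brown or turquoise is not meant.

How it is judged:
By the outcome, as a careful person would: the job done as asked, in the order asked, and still so for the second after the job is handed in, with the robot touching nothing.
It also fails if it takes over 64 s, if anything falls off the work surface, if the arm or the gripper's body presses on something with over 40 N, if the wrist force passes 120 N, or if a joint passes its speed limit or range.

## Working session

There is one attempt and no reset: what is moved stays moved. The work goes in short steps, Python scripts to look and compute and a tool call to move; the robot and the scene stay as the last step left them, time stands still between calls to the robot, and variables do not carry over. Pictures are saved under pics/ and viewed, and the job is handed in when it is done.

Besides the shell and the picture viewer there is one more tool, called after "Request:" as name(argument=value, ...) on one line, values as JSON. send_rows: Moves the arm, as the interface text tells. Its arguments: {"type":"object","properties":{"increments":{"type":"array"},"gripper":{"type":"number"}},"required":["increments"]}

```bash
mkdir -p pics
python3 - <<'E'
from station import *
import cv2, numpy as np
s=get_state()
print({k:np.round(v,3) for k,v in s.items()}, grip_point_offset)
for n in ["scene","side"]:
    d=snapshot(n); cv2.imwrite(f"pics/{n}0.png",d["frame"]); np.savez(f"{n}0.npz",**d)
    print(n,d["origin"],d["rotation"],d["intrinsics"],d.keys())
E
```

```text
{'clock': np.float64(0.0), 'joint_positions': array([-1.259,  0.412, -0.013,  1.597,  0.006,  1.134, -0.082]), 'dq': array([ 0.   , -0.   , -0.001, -0.001,  0.001,  0.001, -0.001]), 'tau': array([-1.0000e-03, -6.0061e+01,  6.8200e-01, -2.9942e+01,  1.4000e-02,
        1.0000e-02, -0.0000e+00]), 'tool_pos': array([231.536, 579.952, 199.529]), 'orientation': array([ 0.   ,  0.828,  0.561, -0.001]), 'ft_force': array([-0.636,  0.266,  0.57 ]), 'wrist_torque': array([-0.008, -0.024,  0.001]), 'width': np.float64(0.999)} 18.700000000000003
scene [1011.63760948 -692.90837056 1141.82729096] [0.89952375 0.30181878 0.0968731  0.30062943] [[505.82214319   0.         319.35848419]
 [  0.         505.82214319 203.44143337]
 [  0.           0.           1.        ]] dict_keys(['frame', 'range_z', 'intrinsics', 'origin', 'rotation'])
side [ -36.25266287 -641.95702435  739.14806285] [ 0.82463584  0.40435435 -0.17374346 -0.35536811] [[406.04323251   0.         323.29881851]
 [  0.         406.04323251 204.83948115]
 [  0.           0.           1.        ]] dict_keys(['frame', 'range_z', 'intrinsics', 'origin', 'rotation'])
```

View pics/scene0.png

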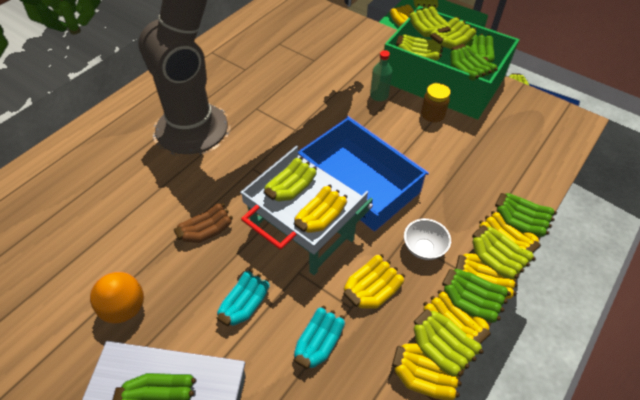

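View pics/side0.png

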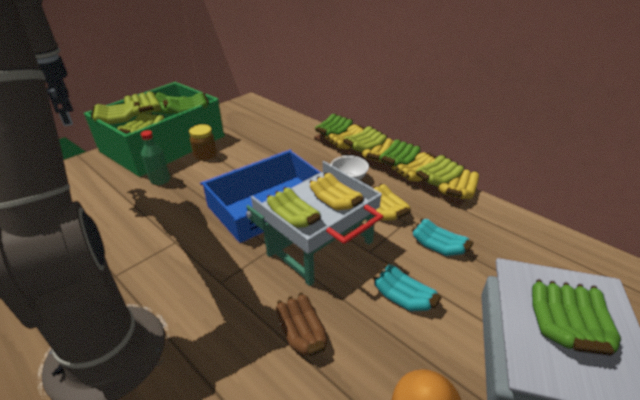

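The scene picture shows the tray at about (307,195), the red handle near (268,228), the blue crate around (365,170), the bowl at (428,238) and the loose bananas at (374,282). Next I'll fit poses from the depth.

```bash
cat > h.py <<'E'
import numpy as np, cv2
from scipy.spatial.transform import Rotation as R
def cloud(d):
    K=d["intrinsics"];z=d["range_z"];q=d["rotation"];v,u=np.mgrid[:400,:640]
    c=np.stack([(u-K[0,2])/K[0,0]*z,-(v-K[1,2])/K[1,1]*z,-z],-1)
    M=R.from_quat(np.r_[q[1:],q[0]]).as_matrix()
    P=c@M.T+d["origin"]; P[z<=0]=np.nan; return P
def hsv(d): return cv2.cvtColor(d["frame"],cv2.COLOR_BGR2HSV)
def proj(d,p):
    q=d["rotation"];M=R.from_quat(np.r_[q[1:],q[0]]).as_matrix();c=(np.atleast_2d(p)-d["origin"])@M
    K=d["intrinsics"];return np.c_[K[0,2]+K[0,0]*c[:,0]/-c[:,2],K[1,2]+K[1,1]*c[:,1]/c[:,2]]
E
python3 - <<'E'
from h import *
np.set_printoptions(suppress=True,precision=1)
for n in ["scene","side"]:
    d=dict(np.load(n+"0.npz"));P=cloud(d);H=hsv(d)
    fr=np.isfinite(P[...,0])
    red=((H[...,0]<6)|(H[...,0]>174))&(H[...,1]>170)&(H[...,2]>90)&fr
    Q=P[red];Q=Q[(abs(Q[:,2]-152)<25)]
    print(n,"red",len(Q),np.percentile(Q,[2,50,98],axis=0))
    (c,s,a)=cv2.minAreaRect(Q[:,:2].astype(np.float32));print(c,s,a)
    bl=(H[...,0]>104)&(H[...,0]<125)&(H[...,1]>150)&fr
    Q=P[bl];Q=Q[(abs(Q[:,2]-84)<5)&(np.linalg.norm(Q[:,:2]-[600,100],axis=1)<600)]
    print("crate rim",len(Q),cv2.minAreaRect(Q[:,:2].astype(np.float32)), np.median(Q[:,2]))
    Q=P[bl];print(np.nanpercentile(Q,[2,50,98],axis=0))
    gr=(H[...,1]<40)&(H[...,2]>100)&fr
    Q=P[gr];Q=Q[(Q[:,2]>110)&(Q[:,2]<170)&(Q[:,0]<800)&(np.linalg.norm(Q[:,:2]-[450,0],axis=1)<350)]
    print("tray",len(Q),cv2.minAreaRect(Q[:,:2].astype(np.float32)))
    Q=Q[Q[:,2]>156];print("rim",len(Q),cv2.minAreaRect(Q[:,:2].astype(np.float32)) if len(Q) else 0)
    Q=P[gr];Q=Q[(Q[:,2]>10)&(Q[:,2]<60)]
    ye=(H[...,0]>18)&(H[...,0]<45)&(H[...,1]>150)&fr
    Q=P[ye];Q=Q[(Q[:,2]>128)&(Q[:,2]<180)&(Q[:,0]<700)];print("ban",len(Q),cv2.minAreaRect(Q[:,:2].astype(np.float32)))
d=dict(np.load("scene0.npz"));P=cloud(d)
for u,v in [(428,238),(428,222),(428,257),(404,240),(451,240),(374,282),(348,300),(403,265),(205,225),(382,60),(381,100),(436,90)]: print(u,v,P[v,u])
im=cv2.resize(d["frame"][90:330,160:480],None,fx=2.5,fy=2.5,interpolation=cv2.INTER_CUBIC);cv2.imwrite("pics/crop0.png",im)
E
```

```text
scene red 469 [[ 383.5 -250.9  150.8]
 [ 504.9 -238.5  157.3]
 [ 580.2  492.4  170.8]]
(430.21636962890625, 109.66281127929688) (137.20230102539062, 771.7520751953125) 14.51496410369873
crate rim 714 ((548.7451171875, 135.38162231445312), (211.9739990234375, 310.2010498046875), 80.76314544677734) 83.87557898876764
[[394.4  16.6  -0.4]
 [548.1 179.6  11.6]
 [706.1 253.3  86.3]]
tray 2186 ((531.3880615234375, -88.85847473144531), (214.14744567871094, 257.62567138671875), 86.54814147949219)
rim 517 ((522.9134521484375, -91.7729263305664), (208.02032470703125, 240.4815673828125), 86.34004211425781)
ban 5457 ((172.9359130859375, 222.814208984375), (1399.500244140625, 1515.573486328125), 67.40933227539062)
side red 413 [[ 378.9 -248.9  151.1]
 [ 483.5 -237.6  156.9]
 [ 572.9  493.2  170.8]]
(477.3546142578125, 124.9195556640625) (130.01380920410156, 764.3382568359375) 5.6721720695495605
crate rim 405 ((544.0082397460938, 133.59507751464844), (210.5435791015625, 300.3549499511719), 80.01054382324219) 83.45570239283586
[[386.9  56.    3.2]
 [530.2 210.   34.7]
 [703.6 251.7  85.4]]
tray 2431 ((515.3526611328125, -86.71220397949219), (214.13592529296875, 257.21820068359375), 86.95214080810547)
rim 534 ((523.455322265625, -90.99736785888672), (205.57240295410156, 240.63377380371094), 86.67511749267578)
ban 2588 ((575.5718994140625, 53.77117919921875), (335.4154052734375, 1549.2574462890625), 6.135392665863037)
428 238 [807.5  78.2   7.3]
428 222 [788.9  98.1  43.2]
428 257 [842.6   2.4  45.1]
404 240 [757.   41.2  -4. ]
451 240 [858.9 114.1   1. ]
374 282 [ 768.1 -128.4   24.6]
348 300 [ 738.5 -196.2   -0.8]
403 265 [795.2 -27.5  -2.9]
205 225 [ 314.3 -257.8   25.5]
382 60 [391.  473.9 151.6]
381 100 [413.7 460.1  10.4]
436 90 [572.  512.3  99.2]
```

View pics/crop0.png

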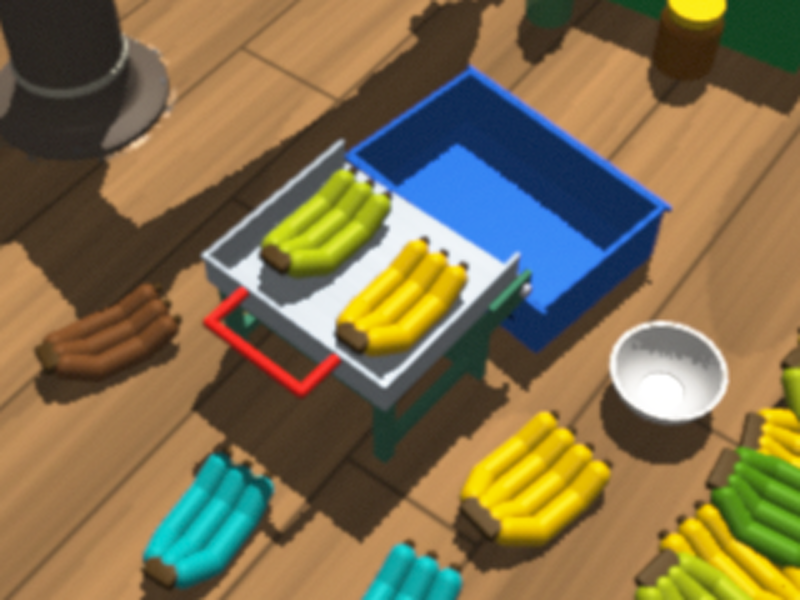

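Run:
```python
from h import *
np.set_printoptions(suppress=True,precision=2)
for n in ["scene","side"]:
    d=dict(np.load(n+"0.npz"));P=cloud(d);H=hsv(d)
    fr=np.isfinite(P[...,0])
    red=((H[...,0]<6)|(H[...,0]>174))&(H[...,1]>170)&(H[...,2]>90)&fr
    Q=P[red];Q=Q[(abs(Q[:,2]-152)<12)&(Q[:,1]<0)]
    print(n,cv2.minAreaRect(Q[:,:2].astype(np.float32)),Q[:,2].max())
    B=Q[Q[:,1]<-232];
    f=cv2.fitLine(B[:,:2].astype(np.float32),cv2.DIST_HUBER,0,.01,.01).ravel();print("bar",f,np.degrees(np.arctan2(f[1],f[0])),np.percentile(B,[1,50,99],axis=0))
    # crate rim fits: per side
    bl=(H[...,0]>104)&(H[...,0]<125)&(H[...,1]>150)&fr
    Q=P[bl];Q=Q[(abs(Q[:,2]-84)<3)]
    for name,e in [("far",Q[:,1]>200),("right",Q[:,0]>660),("left",Q[:,0]<430)]:
        B=Q[e]
        if len(B)<20: continue
        f=cv2.fitLine(B[:,:2].astype(np.float32),cv2.DIST_HUBER,0,.01,.01).ravel();print(name,len(B),f,np.degrees(np.arctan2(f[1],f[0]))%180)
    # green stand
    g=(H[...,0]>60)&(H[...,0]<95)&(H[...,1]>60)&fr
    Q=P[g];Q=Q[(Q[:,1]<60)&(Q[:,1]>-280)&(Q[:,2]>-5)&(Q[:,2]<140)&(Q[:,0]>380)&(Q[:,0]<680)]
    print("stand",len(Q),np.percentile(Q,[2,50,98],axis=0))
    # bananas in tray
    for nm,lo,hi in [("yel",20,27),("gr",28,40)]:
        m=(H[...,0]>=lo)&(H[...,0]<=hi)&(H[...,1]>150)&fr
        Q=P[m];Q=Q[(Q[:,2]>125)&(Q[:,2]<180)&(Q[:,0]<680)&(Q[:,0]>380)&(Q[:,1]<60)&(Q[:,1]>-250)]
        print(nm,cv2.minAreaRect(Q[:,:2].astype(np.float32)))
```

```text
scene ((510.9923095703125, -222.50291442871094), (55.21610641479492, 141.2563018798828), 85.602783203125) 162.22722567176777
bar [   1.     -0.05  518.65 -243.96] -2.7527814 [[ 452.73 -251.89  149.88]
 [ 523.97 -244.01  156.81]
 [ 579.71 -233.15  161.23]]
far 260 [  0.99  -0.15 569.76 230.44] 171.42168
right 198 [  0.14   0.99 689.47 100.03] 82.03739
left 147 [  0.14   0.99 402.76 159.32] 82.08119
stand 834 [[ 417.35 -192.95    9.63]
 [ 630.09  -74.51   45.37]
 [ 659.45   -4.7   137.42]]
yel ((540.9708862304688, -95.55268096923828), (139.05349731445312, 168.0311737060547), 75.92115783691406)
gr ((516.412841796875, -81.1943130493164), (137.3845977783203, 186.40390014648438), 85.22525787353516)
side ((511.1449279785156, -221.3374481201172), (55.32926559448242, 125.88407135009766), 87.49488830566406) 161.03790280176952
bar [   1.     -0.06  505.4  -243.09] -3.5948718 [[ 448.88 -249.76  151.9 ]
 [ 504.87 -242.64  156.8 ]
 [ 571.17 -233.19  159.96]]
far 174 [  0.99  -0.15 551.91 233.06] 171.14958
right 39 [  0.    -1.   689.47 164.61] 90.00772
left 159 [  0.14   0.99 400.97 149.69] 81.683105
stand 1374 [[ 395.7  -190.46    7.78]
 [ 413.36  -57.57   44.73]
 [ 620.21    9.95  135.87]]
yel ((562.5941162109375, -121.18524169921875), (182.5215606689453, 174.5712127685547), 54.07056427001953)
gr ((457.88775634765625, -78.28916931152344), (129.5786895751953, 65.4051284790039), 85.3484878540039)
```

```bash
cat >> h.py <<'E'
A=np.radians(86.7);O=np.array([527.5,5,0]);X=np.array([np.cos(A),np.sin(A),0]);Y=np.array([-np.sin(A),np.cos(A),0]);Z=np.array([0,0,1.])
def S(x,y,z): return O+x*X+y*Y+z*Z
def TR(s): q=s["orientation"];return R.from_quat(np.r_[q[1:],q[0]])
def rel(s,p,xdir=None):
    T=TR(s);t=T.inv().apply(p-s["tool_pos"]);r=np.zeros(3)
    if xdir is not None:
        z=np.array([0,0,-1.]);G=R.from_matrix(np.c_[xdir,np.cross(z,xdir),z]);r=(T.inv()*G).as_rotvec()
    return np.r_[t.round(1),r.round(4)]
E
python3 - <<'E'
from h import *
from station import *
np.set_printoptions(suppress=True,precision=4)
s=get_state()
print(S(270,-10,200),rel(s,S(270,-10,200),-Y),rel(s,S(270,-10,30),-Y))
E
```

```text
[553.0257 273.9767 200.    ] [-165.      412.       -0.1       0.001     0.0012    1.2486] [-164.8     412.      169.9       0.001     0.0012    1.2486]
```

Request:
send_rows(increments=[-16,41,0,0,0,0.125,-33,82,0,0,0,0.25,-49,124,0,0,0,0.375,-66,165,0,0,0,0.5,-82,206,0,0,0,0.625,-99,247,0,0,0,0.75,-115,288,0,0,0,0.875,-132,330,0,0,0,1.0,-148,371,0,0,0,1.125,-165,412,0,0,0,1.2486,-165,412,0,0,0,1.2486,-165,412,0,0,0,1.2486,-165,412,40,0,0,1.2486,-165,412,80,0,0,1.2486,-165,412,120,0,0,1.2486,-165,412,150,0,0,1.2486,-165,412,168,0,0,1.2486,-165,412,168,0,0,1.2486], gripper=85)

```text
clock: 2.35
tool_pos: [551.9, 275.0, 31.4]
orientation: [0.0, 1.0, -0.028, -0.001]
ft_force: [0.4, -0.3, 1.0]
width: 0.998
```

Run:
```python
from h import *
from station import *
np.set_printoptions(suppress=True,precision=4)
s=get_state();print(s["tool_pos"],s["joint_positions"],s["ft_force"],(s["tool_pos"]-O)@np.c_[X,Y],TR(s).as_matrix())
d=snapshot("scene");cv2.imwrite("pics/a1.png",cv2.resize(d["frame"][60:300,200:520],None,fx=2.5,fy=2.5))
```

```text
[551.9444 275.0215  31.4077] [-0.767   0.598   0.3172  1.7834 -0.2474  0.8015 -0.3837] [ 0.3837 -0.3237  1.0437] [270.9809  -8.8603] [[ 0.9984 -0.0559 -0.0021]
 [-0.0559 -0.9984 -0.0008]
 [-0.002   0.0009 -1.    ]]
```

View pics/a1.png

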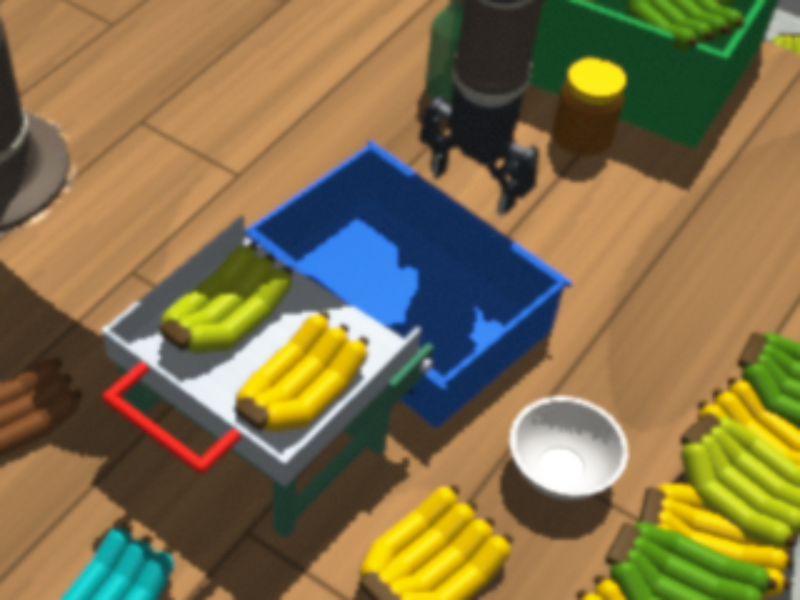

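The fingers are behind the crate's far wall at crop (440,165) and (510,200) and touch nothing. I'll push along tool +y.

Request:
send_rows(increments=[0,5,0,0,0,0,0,10,0,0,0,0,0,15,0,0,0,0,0,20,0,0,0,0,0,25,0,0,0,0,0,30,0,0,0,0,0,35,0,0,0,0,0,40,0,0,0,0,0,45,0,0,0,0,0,50,0,0,0,0,0,55,0,0,0,0,0,60,0,0,0,0,0,64,0,0,0,0,0,68,0,0,0,0,0,72,0,0,0,0,0,76,0,0,0,0,0,80,0,0,0,0,0,83,0,0,0,0,0,86,0,0,0,0,0,86,0,0,0,0])

```text
clock: 4.9
tool_pos: [548.6, 188.2, 32.6]
orientation: [0.0, 1.0, -0.029, 0.0]
ft_force: [0.3, 3.5, 2.6]
width: 0.993
```

```bash
cat > look.py <<'E'
import sys
from h import *
from station import *
np.set_printoptions(suppress=True,precision=3)
s=get_state();print(s["clock"],s["tool_pos"],s["ft_force"],(s["tool_pos"]-O)@np.c_[X,Y],TR(s).as_matrix()[:,0],s["joint_positions"])
for n in ["scene","side"]:
    d=snapshot(n);P=cloud(d);H=hsv(d)
    cv2.imwrite(f"pics/{sys.argv[1]}_{n}.png",cv2.resize(d["frame"][60:300,160:480],None,fx=2.5,fy=2.5,interpolation=cv2.INTER_CUBIC))
    bl=(H[...,0]>104)&(H[...,0]<125)&(H[...,1]>150)&np.isfinite(P[...,0])
    Q=P[bl];Q=Q[(abs(Q[:,2]-84)<4)];q=(Q-O)@np.c_[X,Y]
    q=q[(q[:,0]<400)]
    print(n,"crate in stand",len(q),cv2.minAreaRect(q.astype(np.float32)))
    for nm,e,ax in [("far",q[:,0]>q[:,0].max()-25,1),("right",q[:,1]<q[:,1].min()+25,0),("left",q[:,1]>q[:,1].max()-25,0)]:
        if e.sum()<25: continue
        B=q[e]; k=np.polyfit(B[:,ax],B[:,1-ax],1);print(nm,e.sum(),"at",np.median(B[:,1-ax]),"slope deg",np.degrees(np.arctan(k[0])),B[:,ax].min(),B[:,ax].max())
E
python3 look.py b
```

```text
4.9 [548.589 188.207  32.558] [0.26  3.484 2.557] [184.117 -10.508] [ 0.998 -0.058  0.001] [-0.653  0.545  0.321  1.879 -0.241  0.754 -0.256]
scene crate in stand 546 ((68.67231750488281, -23.32562255859375), (307.8363952636719, 211.3382110595703), 89.9624252319336)
far 292 at 166.67928727059854 slope deg 0.1323754616359047 -173.24891717816587 130.52476818687614
right 195 at -169.78184433507136 slope deg 0.0455464790671775 -36.55778347265427 172.9754181438858
left 84 at 123.08122280012009 slope deg -2.438383157338366 42.71812564425869 173.59360471216507
side crate in stand 325 ((76.36539459228516, -18.620513916015625), (206.15835571289062, 310.90496826171875), 2.7505059242248535)
far 178 at 166.7423850938519 slope deg -0.31704559337654775 -169.07805836565876 126.94506130028378
right 28 at -167.412583259936 slope deg 6.515320464237851 73.30955774439046 169.23456502087538
left 152 at 125.27030060877851 slope deg -1.292547951439207 -33.75666167371849 172.57020629280095
```

View pics/b_scene.png

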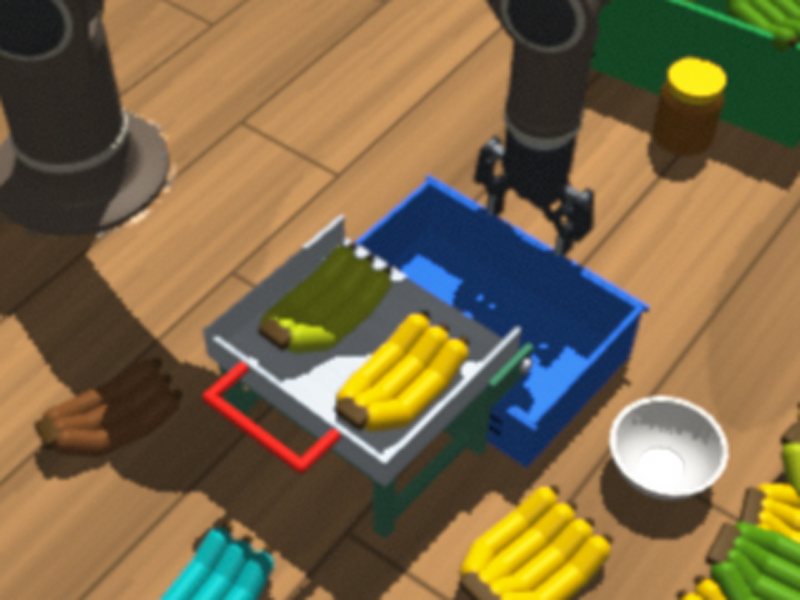

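The crate is square now and about 10 mm short, and the fingers bear on its far wall at crop (530,220). Continue slowly.

Request:
send_rows(increments=[0,2,0,0,0,0,0,4,0,0,0,0,0,6,0,0,0,0,0,8,0,0,0,0,0,8,0,0,0,0])

```text
clock: 5.62
tool_pos: [547.8, 180.5, 32.4]
orientation: [-0.0, 1.0, -0.029, 0.0]
ft_force: [0.2, 3.6, 3.0]
width: 0.992
```

Request:
send_rows(increments=[0,1,0,0,0,0,0,2,0,0,0,0,0,2,0,0,0,0])

```text
clock: 6.0
tool_pos: [548.3, 180.1, 32.5]
orientation: [-0.001, 1.0, -0.029, 0.001]
ft_force: [2.8, 9.1, -0.6]
width: 0.992
```

Request:
send_rows(increments=[0,1,0,0,0,0,0,2,0,0,0,0,0,2,0,0,0,0])

```text
clock: 6.38
tool_pos: [548.6, 180.0, 32.7]
orientation: [-0.002, 1.0, -0.029, 0.001]
ft_force: [3.4, 14.1, -1.1]
width: 0.995
```

```bash
python3 look.py c
```

```text
6.375 [548.588 179.978  32.65 ] [ 3.438 14.069 -1.076] [175.902 -10.981] [ 0.998 -0.057  0.002] [-0.637  0.539  0.319  1.889 -0.243  0.747 -0.238]
scene crate in stand 546 ((60.190093994140625, -24.500930786132812), (304.53399658203125, 211.10464477539062), 89.84061431884766)
far 285 at 158.56302898078673 slope deg 0.23450186293545355 -173.36401978178338 126.19335409275486
right 198 at -169.98243247487775 slope deg -0.4999346308525768 -45.74445407490166 163.36580794881112
left 82 at 122.43132119599787 slope deg -4.64021610910323 42.5168208367565 165.9652978464776
side crate in stand 332 ((65.26875305175781, -19.529922485351562), (208.4517059326172, 306.4354553222656), 1.8349475860595703)
far 193 at 158.44329243439518 slope deg -0.14730997975119128 -170.0384402327408 126.1379325350101
right 26 at -167.9511257863348 slope deg 7.617283268859708 69.98833879655135 162.1223984705923
left 150 at 125.04898930243053 slope deg -1.7887516826319774 -43.75536279705063 164.9048956044035
```

View pics/c_side.png

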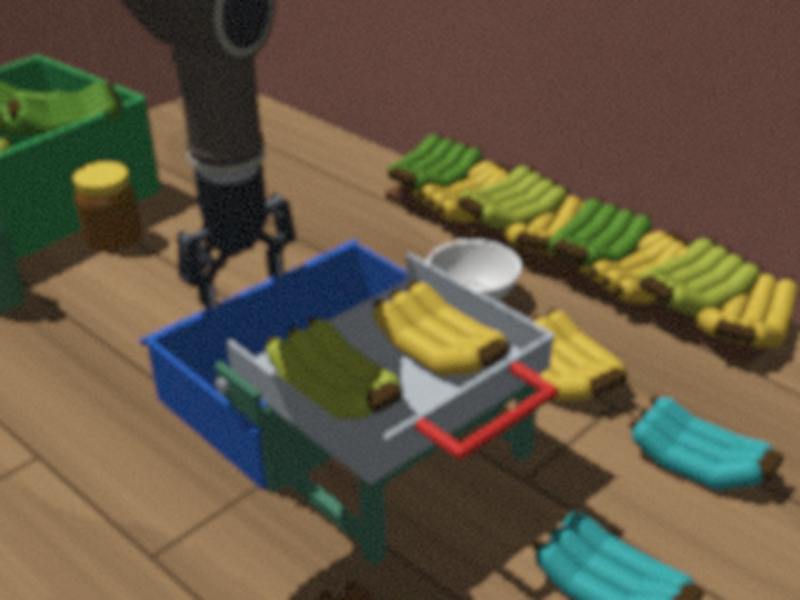

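View pics/c_scene.png

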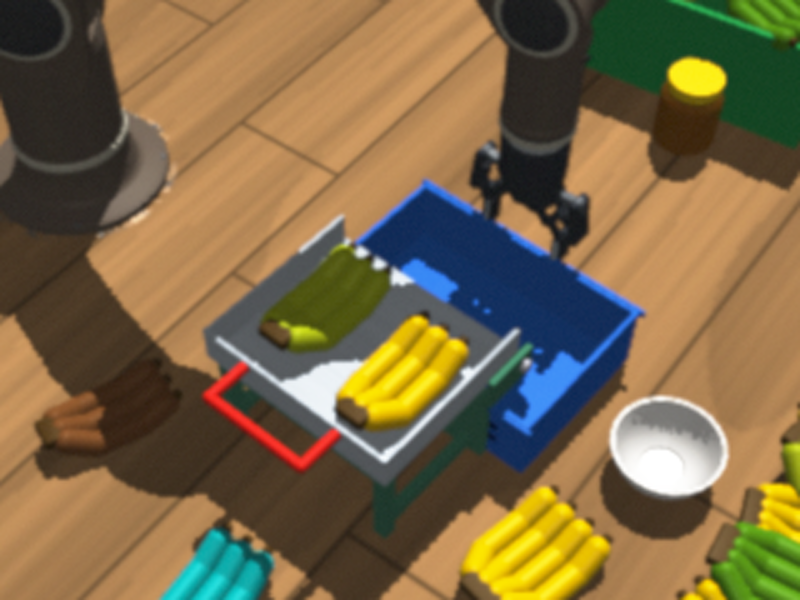

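The crate sits against the panel: the force rose to 14 N with no further motion, it is square within about 0.2°, and the far face is at 160 mm. Backing off and rising.

Request:
send_rows(increments=[0,-8,0,0,0,0,0,-20,0,0,0,0,0,-30,0,0,0,0,0,-30,-40,0,0,0,0,-30,-90,0,0,0,0,-30,-140,0,0,0,0,-30,-190,0,0,0,0,-30,-230,0,0,0,0,-30,-230,0,0,0], gripper=85)

```text
clock: 7.6
tool_pos: [550.9, 207.1, 265.8]
orientation: [-0.001, 1.0, -0.029, 0.003]
ft_force: [0.2, -0.2, -1.1]
width: 0.998
```

Run:
```python
from h import *
from station import *
np.set_printoptions(suppress=True,precision=4)
s=get_state();print(s["tool_pos"],s["ft_force"])
print(rel(s,S(-250,0,250),-X))
```

```text
[550.8502 207.0796 265.766 ] [ 0.1739 -0.2226 -1.14  ]
[-11.7    453.1     14.5     -0.006   -0.0017   1.5706]
```

Request:
send_rows(increments=[-1,38,0,0,0,0.13,-2,76,0,0,0,0.26,-3,113,0,0,0,0.39,-4,151,0,0,0,0.52,-5,189,0,0,0,0.65,-6,226,0,0,0,0.78,-7,264,0,0,0,0.92,-8,302,0,0,0,1.05,-9,340,0,0,0,1.18,-10,378,0,0,0,1.31,-11,416,4,-0.003,0,1.44,-12,453,10,-0.006,-0.002,1.57,-12,453,14,-0.006,-0.002,1.57,-12,453,14,-0.006,-0.002,1.57], gripper=45)

```text
clock: 9.35
tool_pos: [510.8, -243.9, 247.2]
orientation: [-0.003, -0.687, 0.726, 0.002]
ft_force: [0.5, 0.6, 0.0]
width: 0.524
```

```bash
python3 look.py d
python3 - <<'E'
from h import *
from station import *
np.set_printoptions(suppress=True,precision=4)
s=get_state();print(s["tool_pos"],s["joint_positions"],rel(s,S(-250,0,133),-X))
for n in ["scene","side","wrist"]:
    d=snapshot(n);P=cloud(d);H=hsv(d)
    if n=="wrist": cv2.imwrite("pics/d_w.png",d["frame"]);print(d["origin"])
    red=((H[...,0]<6)|(H[...,0]>174))&(H[...,1]>150)&(H[...,2]>60)&np.isfinite(P[...,0])
    Q=P[red];q=(Q-O)@np.c_[X,Y];k=(abs(Q[:,2]-155)<15)&(abs(q[:,0]+250)<10)&(abs(q[:,1])<90)
    print(n,k.sum(),np.percentile(np.c_[q[k],Q[k,2]],[1,50,99],axis=0) if k.any() else 0)
E
```

```text
9.35 [ 510.842 -243.929  247.157] [0.479 0.603 0.009] [-249.475    2.301] [-0.055 -0.998  0.002] [-0.294  0.352  0.863  1.715 -0.278  1.211 -0.987]
scene crate in stand 566 ((61.21605682373047, -24.988815307617188), (306.3834533691406, 211.18695068359375), 89.50531768798828)
far 300 at 158.49407828331832 slope deg 0.2982013138508515 -173.0045043747995 125.5493789531698
right 198 at -170.0890315131389 slope deg 0.10285851030315825 -45.278898717310156 163.36562477995548
left 85 at 121.8293473995276 slope deg -4.098211816291843 41.31048886733063 167.77206496546512
side crate in stand 333 ((60.80493927001953, -19.797149658203125), (303.2002258300781, 210.2745819091797), 89.70669555664062)
far 192 at 158.88693675631265 slope deg -0.24108266726289454 -169.74273293344328 126.40506602246852
right 29 at -168.05364695827197 slope deg 7.453695667585037 68.78757871576634 162.63011871242455
left 151 at 125.00060806489246 slope deg -1.7251481162692344 -43.57653113714579 166.68260259190276
[ 511.4766 -243.508   247.9223] [-0.2951  0.3505  0.8628  1.7143 -0.2777  1.2114 -0.9874] [  0.8     -2.4    114.9      0.0059  -0.0019   0.0034]
scene 265 [[-254.9975  -65.6021  150.3375]
 [-249.744    -6.0991  156.9488]
 [-240.5764   62.0651  161.9171]]
side 246 [[-253.1493  -56.461   150.286 ]
 [-249.2503   13.1655  156.8501]
 [-240.7958   65.0301  160.0241]]
[ 589.7316 -248.7252  419.5362]
wrist 1524 [[-251.7513  -65.8259  150.6291]
 [-245.9156  -10.9721  155.2142]
 [-240.1976   60.3864  157.2854]]
```

View pics/d_scene.png

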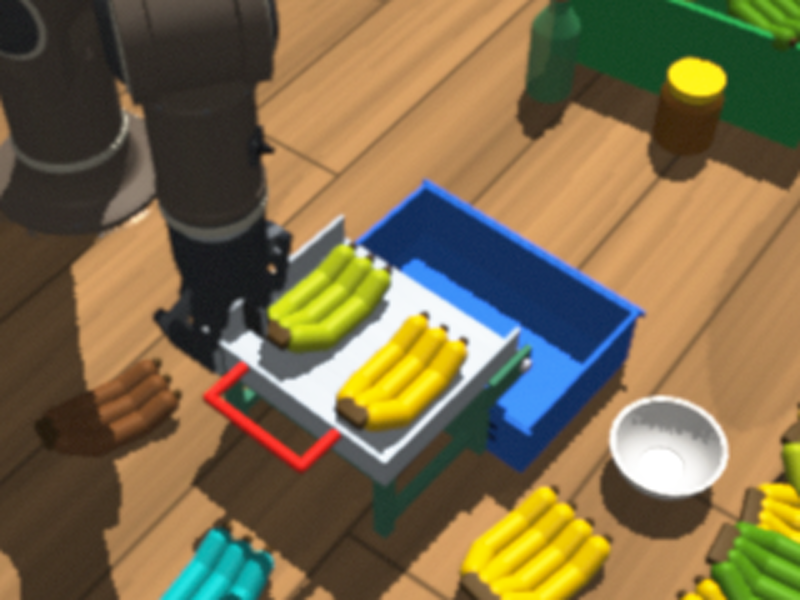

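View pics/d_w.png

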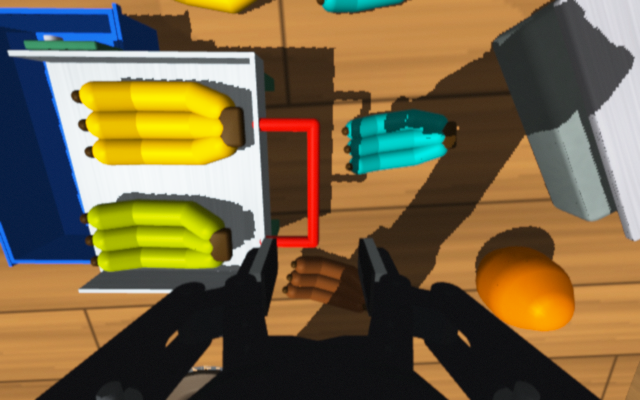

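The wrist picture shows the bar at column 313, between the fingers at about 265 and 372, so the tool is well centred. Descend and close.

Request:
send_rows(increments=[0,-2,25,0.006,-0.002,0,0,-2,50,0.006,-0.002,0,0,-2,75,0.006,-0.002,0,0,-2,95,0.006,-0.002,0,0,-2,107,0.006,-0.002,0,0,-2,115,0.006,-0.002,0,0,-2,115,0.006,-0.002,0], gripper=40)

```text
clock: 10.48
tool_pos: [512.7, -245.2, 133.3]
orientation: [0.0, -0.687, 0.727, -0.0]
ft_force: [0.7, -0.2, 0.3]
width: 0.47
```

Run:
```python
from h import *
from station import *
s=get_state();print(s["tool_pos"],(s["tool_pos"]-O)@np.c_[X,Y])
d=snapshot("wrist");cv2.imwrite("pics/e_w.png",d["frame"])
```

```text
[ 512.65009272 -245.19977912  133.30938503] [-250.63972247    0.42277658]
```

View pics/e_w.png

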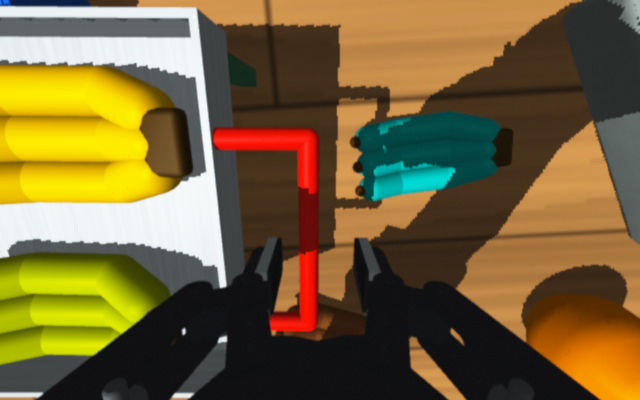

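The bar is between the fingers at column 308, against a finger midpoint of 316, so I'll shift about 3 mm towards the tray and close.

Request:
send_rows(increments=[-3,0,0,0,0,0,-3,0,0,0,0,0])

```text
clock: 10.78
tool_pos: [513.2, -242.1, 133.8]
orientation: [0.0, -0.687, 0.727, -0.001]
ft_force: [1.0, 0.6, -0.4]
width: 0.468
```

Request:
send_rows(increments=[-3,0,0,0,0,0,-3,0,0,0,0,0,-3,0,0,0,0,0,-3,0,0,0,0,0,-3,0,0,0,0,0,-3,0,0,0,0,0], gripper=0)

```text
clock: 11.52
tool_pos: [512.9, -239.4, 133.4]
orientation: [0.0, -0.687, 0.727, -0.001]
ft_force: [0.2, -0.8, -0.4]
width: 0.002
```

Run:
```python
from h import *
from station import *
s=get_state();print(s["tool_pos"],(s["tool_pos"]-O)@np.c_[X,Y],s["width"],s["ft_force"])
d=snapshot("wrist");cv2.imwrite("pics/f_w.png",d["frame"])
for n in ["scene","side"]:
    d=snapshot(n)
    p=proj(d,s["tool_pos"])[0];print(p)
    u,v=int(p[0]),int(p[1]);cv2.imwrite(f"pics/f_{n}.png",cv2.resize(d["frame"][max(v-75,0):v+75,max(u-100,0):u+100],None,fx=4,fy=4,interpolation=cv2.INTER_CUBIC))
```

```text
[ 512.92439464 -239.41502514  133.35447593] [-244.84877075    0.48192323] 0.0015429677876986627 [ 0.17961545 -0.78384354 -0.38314543]
[262.73620543 235.757746  ]
[361.58222383 233.93759026]
```

View pics/f_w.png

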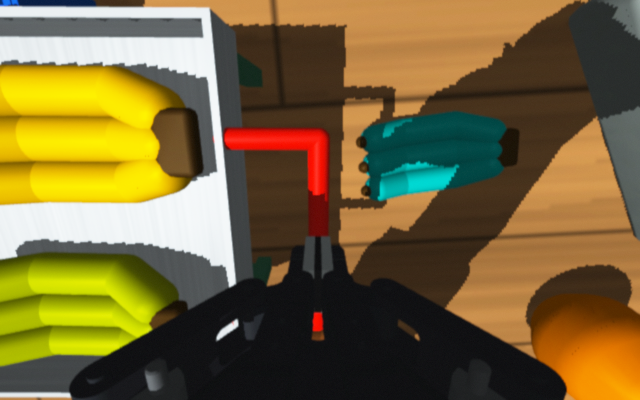

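View pics/f_scene.png

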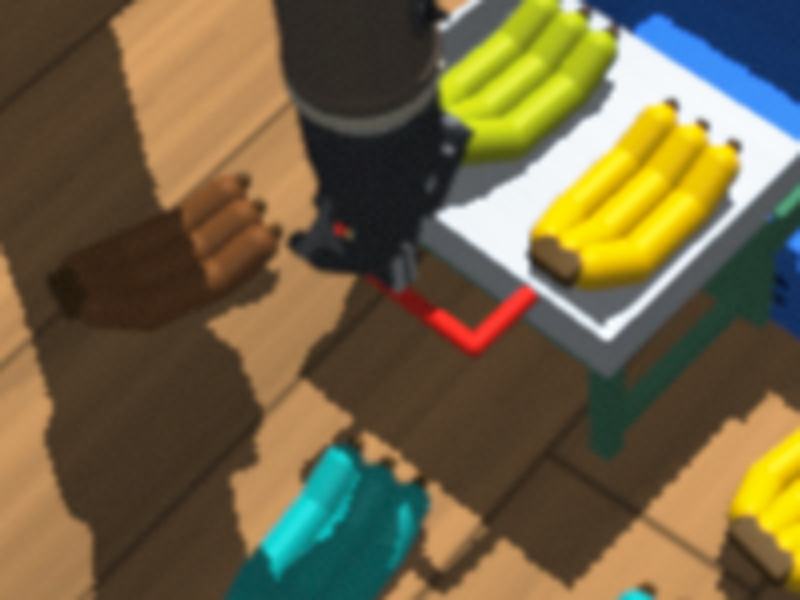

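View pics/f_side.png

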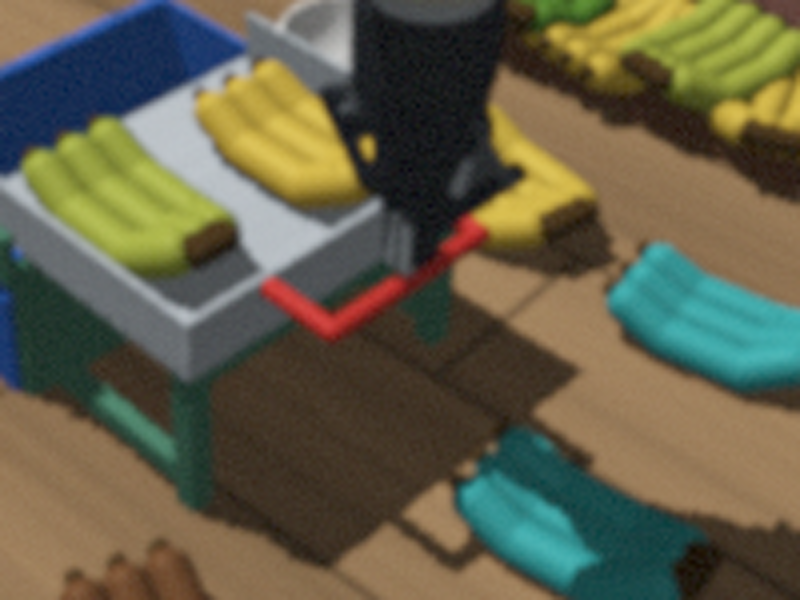

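Run:
```python
from h import *
from station import *
s=get_state()
d=snapshot("wrist");cv2.imwrite("pics/g_w.png",cv2.resize(d["frame"][200:350,220:420],None,fx=4,fy=4,interpolation=cv2.INTER_CUBIC))
print(proj(d,s["tool_pos"]),proj(d,s["tool_pos"]+[0,0,18.7]))
P=cloud(d)
np.set_printoptions(suppress=True,precision=1)
for u,v in [(317,150),(317,200),(317,230),(306,245),(330,245),(306,260),(318,260),(330,260),(318,270),(317,320),(320,245)]: print(u,v,P[v,u],(P[v,u]-O)@np.c_[X,Y],d["frame"][v,u])
```

```text
[[316.21655025 230.93106139]] [[316.08168341 243.7732088 ]]
317 150 [ 569.4 -243.3  155.1] [-245.4  -56.1] [ 35  49 254]
317 200 [ 542.  -241.6  156.5] [-245.4  -28.7] [  9  12 106]
317 230 [ 523.1 -240.5  154.8] [-245.4   -9.8] [  6   9 104]
306 245 [ 524.8 -235.1  176.4] [-239.8  -11.1] [68 68 64]
330 245 [ 524.4 -247.2  177. ] [-252.   -11.5] [60 61 58]
306 260 [ 524.6 -235.6  191. ] [-240.4  -11. ] [68 67 64]
318 260 [ 524.8 -241.1  191.9] [-245.9  -11.5] [16 13 14]
330 260 [ 524.3 -246.6  191.5] [-251.4  -11.3] [67 67 63]
318 270 [ 525.1 -241.1  200.6] [-245.9  -11.8] [17 16 18]
317 320 [ 461.1 -236.9  156.5] [-245.3   52.3] [  0  20 252]
320 245 [ 524.3 -242.2  176.2] [-246.9  -11. ] [28 28 26]
```

View pics/g_w.png

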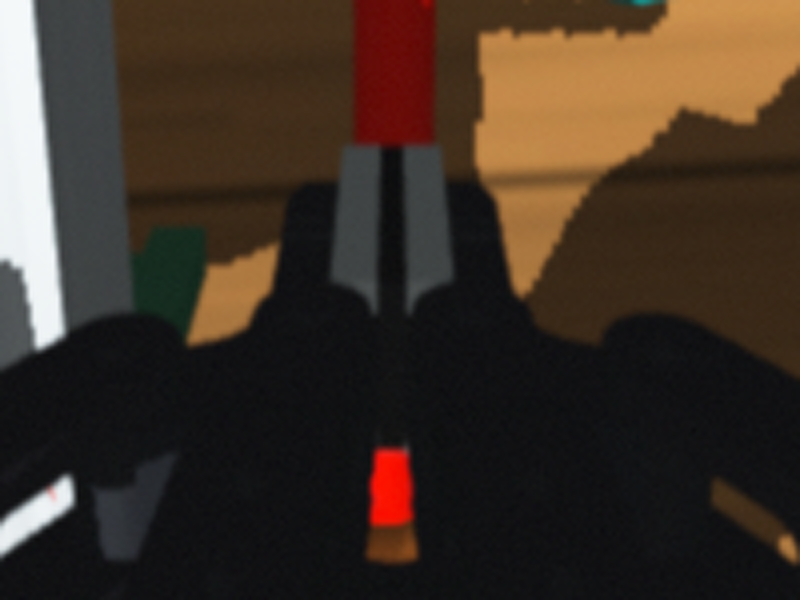

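The gripper shut fully (width 0), so it did not catch the bar. The pads seem to end just above it, at z about 168. I'll rise and check where the tips really are against the reported TCP.

Request:
send_rows(increments=[0,0,-20,0,0,0,0,0,-50,0,0,0,0,0,-80,0,0,0,0,0,-80,0,0,0])

```text
clock: 12.22
tool_pos: [514.0, -240.1, 215.5]
orientation: [0.001, -0.687, 0.727, -0.002]
ft_force: [-0.1, 0.7, 0.4]
width: -0.003
```

Run:
```python
from h import *
from station import *
s=get_state();print(s["tool_pos"],s["width"])
for n in ["scene","side","wrist"]:
    d=snapshot(n);np.savez(f"k_{n}.npz",**d)
    p=proj(d,[s["tool_pos"],s["tool_pos"]+[0,0,18.7],s["tool_pos"]+[0,0,35]]);print(p)
    f=cv2.resize(d["frame"],None,fx=4,fy=4,interpolation=cv2.INTER_CUBIC)
    for q,c in zip(p,[(255,255,0),(255,0,255),(0,255,0)]): cv2.drawMarker(f,tuple(int(4*x+2) for x in q),c,cv2.MARKER_CROSS,14,1)
    u,v=p[0]*4;u=int(u);v=int(v);cv2.imwrite(f"pics/k_{n}.png",f[max(v-300,0):v+300,u-400:u+400])
```

```text
[ 514.01037841 -240.08541309  215.45539995] -0.0025175786543665487
[[259.90384775 216.10136889]
 [259.17256913 211.20048704]
 [258.51906679 206.8208462 ]]
[[364.37559316 204.72848224]
 [364.92588228 197.61273327]
 [365.41788421 191.25069184]]
[[317.69108731 230.66737768]
 [317.69945715 243.68096388]
 [317.7083689  257.53713928]]
```

View pics/k_scene.png

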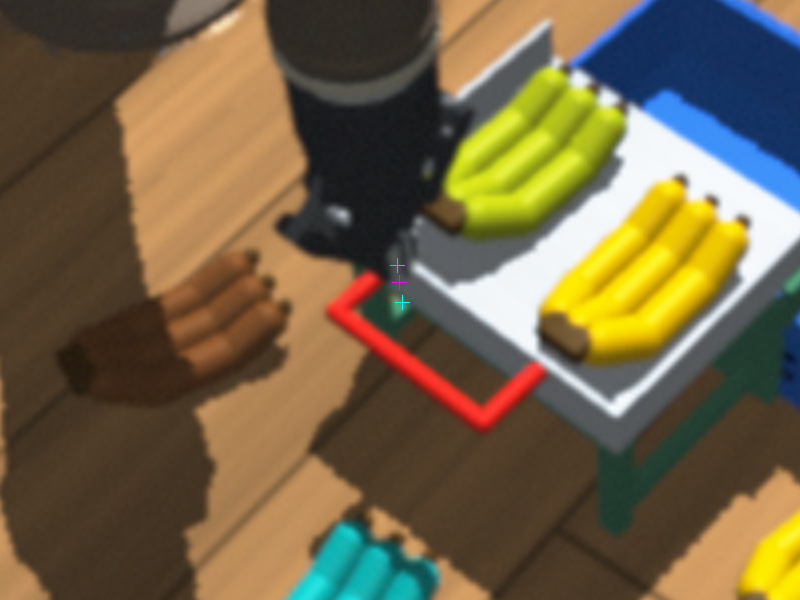

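View pics/k_side.png

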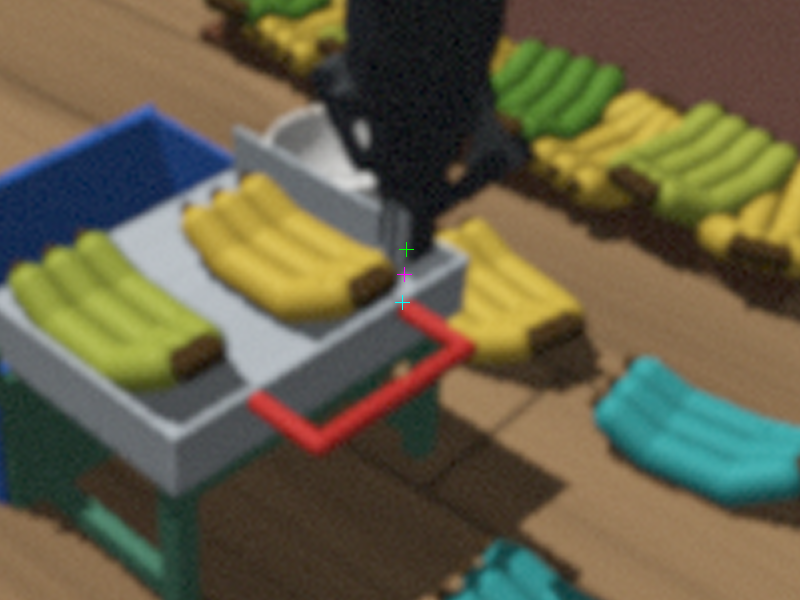

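View pics/k_wrist.png

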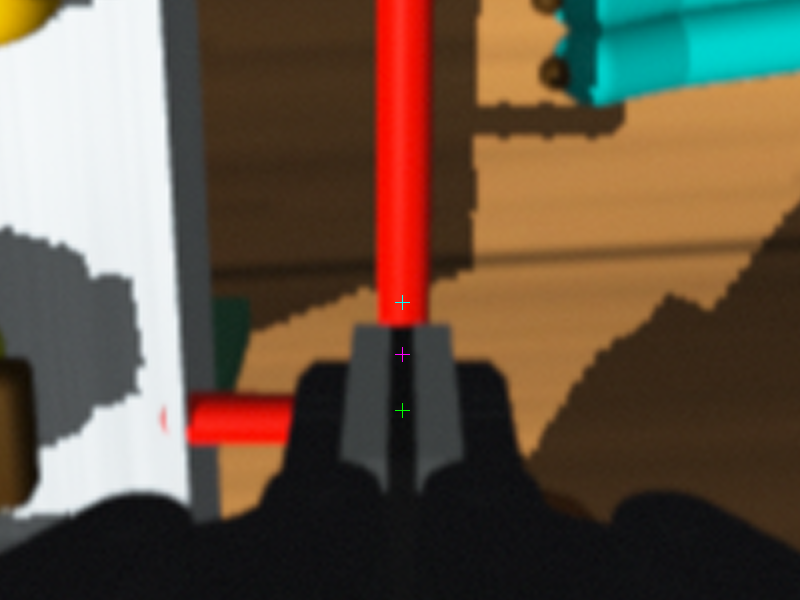

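Run:
```python
from h import *
from station import *
np.set_printoptions(suppress=True,precision=1)
s=get_state();T=TR(s)
d=dict(np.load("k_wrist.npz"));P=cloud(d);z=s["tool_pos"]
for v in range(232,260,2):
    print(v,*[T.inv().apply(P[v,u]-z) for u in (308,330)])
for n in ("scene","side"):
    d=dict(np.load(f"k_{n}.npz"));P=cloud(d);r=T.inv().apply((P-z).reshape(-1,3)).reshape(P.shape)
    m=(abs(r[...,0])<25)&(abs(r[...,1])<16)&(r[...,2]>-70)&(r[...,2]<20);q=r[m];print(n,m.sum(),np.sort(q[:,2])[::-1][:30])
```

```text
232 [-13.4  97.7 213.5] [ 19.6  98.3 214.8]
234 [-13.5 101.3 214.2] [ 19.6 101.5 214.6]
236 [-13.5 104.6 214.2] [ 19.6 104.9 214.8]
238 [ -4.1 -11.9 -35.3] [ 19.7 108.1 214.5]
240 [ -4.  -12.  -37.9] [  7.6 -11.8 -37.5]
242 [ -3.9 -12.1 -40.5] [  7.5 -12.4 -41.2]
244 [ -3.9 -11.5 -41.5] [  7.4 -12.1 -42.8]
246 [ -3.8 -11.6 -44.1] [  7.3 -12.1 -44.9]
248 [ -3.7 -12.  -47. ] [  7.2 -11.9 -46.7]
250 [ -3.6 -11.9 -48.8] [  7.1 -11.9 -48.8]
252 [ -3.5 -12.  -50.9] [  7.  -12.5 -52. ]
254 [ -3.5 -12.2 -53.3] [  6.9 -12.3 -53.6]
256 [ -3.4 -12.  -54.8] [  6.9 -12.  -54.8]
258 [ -3.4 -11.9 -56.5] [  6.8 -12.3 -57.3]
scene 101 [-33.2 -34.7 -36.9 -37.8 -38.6 -39.2 -39.4 -40.8 -40.8 -41.  -41.2 -41.3
 -42.1 -42.3 -42.5 -42.5 -42.6 -43.  -44.2 -45.  -45.1 -45.4 -45.5 -45.6
 -45.9 -46.  -46.8 -47.3 -47.4 -47.5]
side 188 [-33.7 -33.7 -34.2 -35.1 -35.3 -36.2 -36.2 -36.2 -36.7 -37.8 -38.1 -38.1
 -38.5 -38.5 -38.6 -39.3 -39.8 -40.1 -40.1 -40.2 -40.2 -41.  -41.  -41.1
 -41.2 -41.3 -41.3 -41.9 -42.4 -42.7]
```

All three cameras agree that the real fingertips are 34 mm behind the reported TCP, so I'll allow for that from here. Open, then descend so the pads straddle the bar.

Request:
send_rows(increments=[2,0,0,0,0,0,2,0,0,0,0,0,2,0,0,0,0,0,2,0,30,0,0,0,2,0,60,0,0,0,2,0,85,0,0,0,2,0,100,0,0,0,2,0,109,0,0,0,2,0,115,0,0,0,2,0,115,0,0,0], gripper=40)

```text
clock: 13.62
tool_pos: [513.0, -241.4, 98.5]
orientation: [0.0, -0.687, 0.727, -0.001]
ft_force: [-0.3, 0.3, 0.5]
width: 0.473
```

Run:
```python
from h import *
from station import *
s=get_state();print(s["tool_pos"],(s["tool_pos"]-O)@np.c_[X,Y],s["ft_force"])
d=snapshot("wrist");cv2.imwrite("pics/l_w.png",d["frame"])
```

```text
[ 513.00865612 -241.43920961   98.47347679] [-246.86474832    0.28128127] [-0.34071927  0.26387174  0.51446063]
```

View pics/l_w.png

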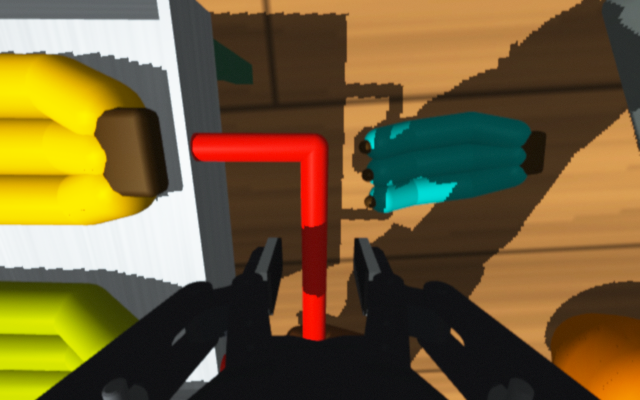

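The bar at column 314 is now between the pads at about 275 and 362. Close.

Request:
send_rows(increments=[0,0,0,0,0,0,0,0,0,0,0,0,0,0,0,0,0,0,0,0,0,0,0,0,0,0,0,0,0,0], gripper=0)

```text
clock: 14.3
tool_pos: [513.3, -239.7, 98.9]
orientation: [0.001, -0.687, 0.727, 0.0]
ft_force: [-0.3, 4.9, 5.8]
width: 0.121
```

```bash
python3 -c "
import numpy as np
t=np.r_[0:1.13:.04];dx=250*(1-np.cos(t))+34*np.sin(t);dz=250*np.sin(t)-34*(1-np.cos(t))
for a,b,c in zip(t,dx,dz): print('%.2f %.0f %.0f'%(a,-b,-c))"
```

```text
0.00 -0 -0
0.04 -2 -10
0.08 -4 -20
0.12 -6 -30
0.16 -9 -39
0.20 -12 -49
0.24 -15 -58
0.28 -19 -68
0.32 -23 -77
0.36 -28 -86
0.40 -33 -95
0.44 -38 -103
0.48 -44 -112
0.52 -50 -120
0.56 -56 -128
0.60 -63 -135
0.64 -70 -143
0.68 -77 -150
0.72 -84 -156
0.76 -92 -163
0.80 -100 -169
0.84 -108 -175
0.88 -117 -180
0.92 -126 -185
0.96 -134 -190
1.00 -144 -195
1.04 -153 -199
1.08 -162 -203
1.12 -172 -206
```

Request:
send_rows(increments=[-2,0,-10,0,0,0,-4,0,-20,0,0,0,-6,0,-30,0,0,0,-9,0,-39,0,0,0,-12,0,-49,0,0,0,-15,0,-58,0,0,0,-15,0,-58,0,0,0], gripper=0)

```text
clock: 15.18
tool_pos: [514.1, -225.1, 157.1]
orientation: [0.001, -0.687, 0.727, -0.0]
ft_force: [3.0, 4.4, -5.9]
width: 0.116
```

```bash
python3 look.py m
```

```text
15.175 [ 514.088 -225.145  157.085] [ 3.038  4.353 -5.889] [-230.536    0.141] [-0.056 -0.998 -0.001] [-0.282  0.431  0.815  1.845 -0.366  1.021 -0.944]
scene crate in stand 549 ((60.18116760253906, -24.82366943359375), (305.6015625, 212.40945434570312), 89.7217025756836)
far 295 at 158.2039309875613 slope deg 0.2666682792897162 -173.88672324051655 125.57202700215691
right 197 at -170.04747321595747 slope deg -0.16328978884475723 -44.31497058521095 164.75244966405143
left 77 at 122.43142262440973 slope deg -4.364914136675716 50.97196428334312 165.68339333844554
side crate in stand 331 ((60.405670166015625, -18.91351318359375), (303.0587158203125, 206.41123962402344), 89.70831298828125)
far 191 at 158.62448695280287 slope deg -0.2537923888540036 -169.35990602588643 126.37142704820421
right 25 at -167.44359241369915 slope deg 10.135671064013685 77.74039740067202 162.94090901506735
left 149 at 125.28728503015788 slope deg -1.4595635982983162 -42.05756875342353 164.348686821006
```

View pics/m_side.png

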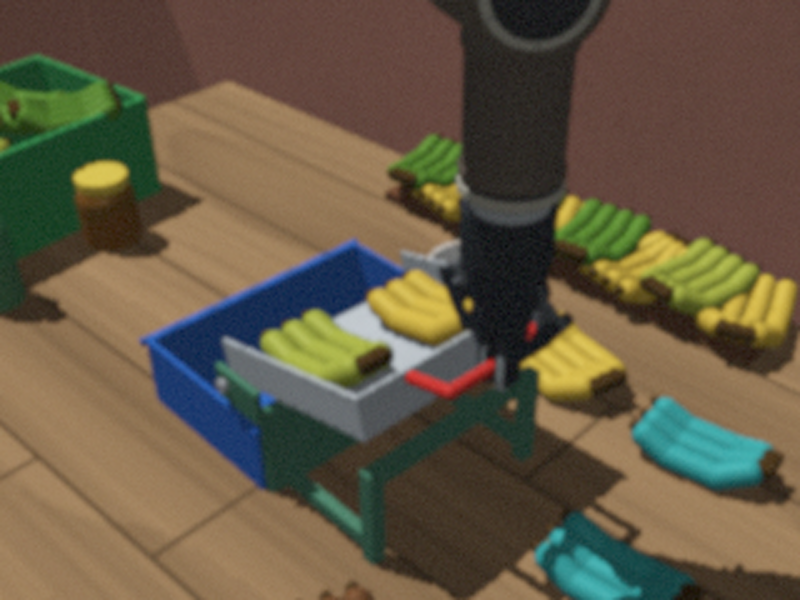

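The tray is tipping cleanly with the bar held. Continue.

Request:
send_rows(increments=[-4,0,-10,0,0,0,-8,0,-19,0,0,0,-13,0,-28,0,0,0,-18,0,-37,0,0,0,-23,0,-45,0,0,0,-29,0,-54,0,0,0,-35,0,-62,0,0,0,-41,0,-70,0,0,0,-48,0,-77,0,0,0,-55,0,-85,0,0,0,-55,0,-85,0,0,0], gripper=0)

```text
clock: 16.65
tool_pos: [517.4, -172.5, 242.5]
orientation: [0.0, -0.687, 0.727, -0.002]
ft_force: [5.0, -1.6, -1.7]
width: 0.116
```

```bash
python3 look.py n | head -1
```

```text
16.65 [ 517.437 -172.471  242.526] [ 5.04  -1.614 -1.657] [-177.756   -0.17 ] [-0.057 -0.998  0.002] [-0.454  0.302  0.872  1.779 -0.249  1.172 -1.135]
```

View pics/n_side.png

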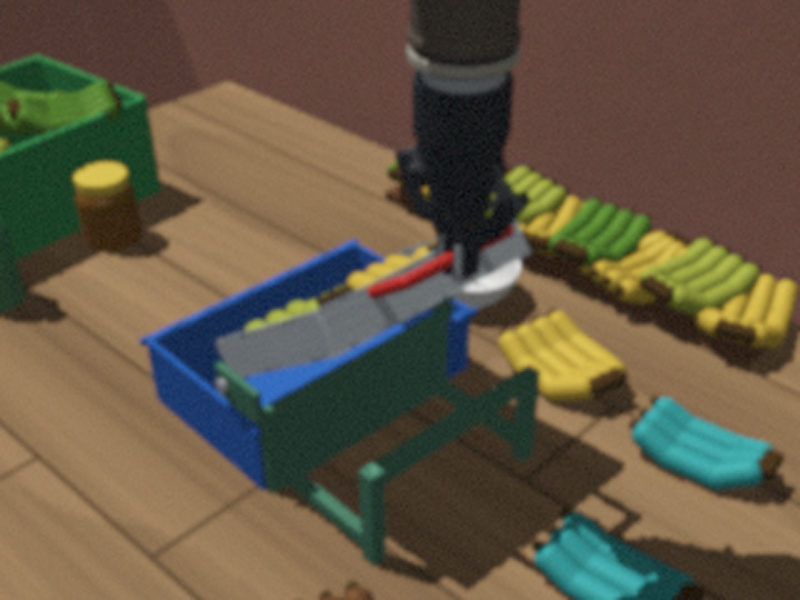

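View pics/n_scene.png

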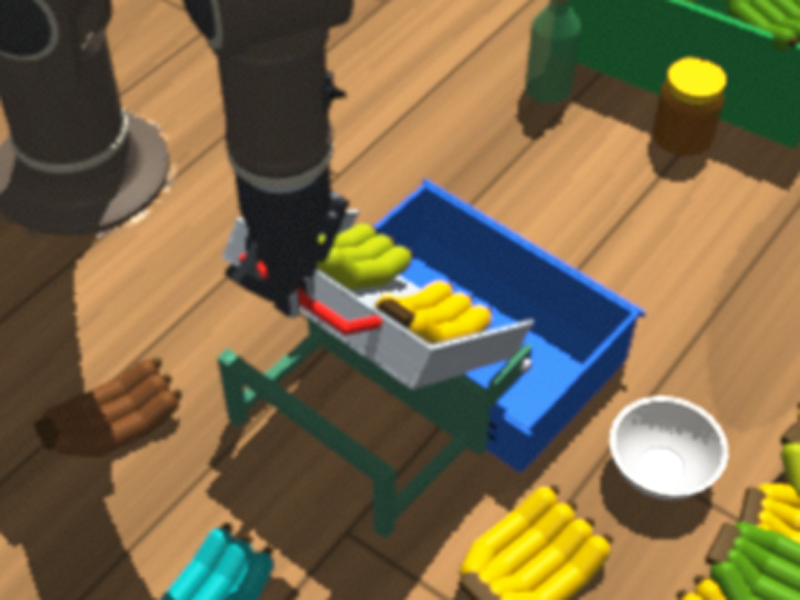

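Request:
send_rows(increments=[-7,0,-7,0,0,0,-14,0,-13,0,0,0,-22,0,-20,0,0,0,-30,0,-26,0,0,0,-38,0,-32,0,0,0,-47,0,-37,0,0,0,-56,0,-42,0,0,0,-64,0,-47,0,0,0,-74,0,-52,0,0,0,-79,0,-54,0,0,0,-79,0,-54,0,0,0,-79,0,-54,0,0,0,-79,0,-54,0,0,0], gripper=0)

```text
clock: 18.38
tool_pos: [522.2, -98.0, 298.1]
orientation: [0.0, -0.685, 0.728, -0.004]
ft_force: [-0.1, -9.7, 14.6]
width: 0.119
```

```bash
python3 look.py o
```

```text
18.375 [522.238 -98.028 298.137] [-0.118 -9.681 14.593] [-103.16    -0.678] [-0.061 -0.998  0.005] [-0.63   0.211  0.873  1.728 -0.164  1.274 -1.354]
scene crate in stand 547 ((60.16514587402344, -25.296218872070312), (304.9606628417969, 211.50831604003906), 89.64646911621094)
far 301 at 158.48800802139846 slope deg 0.20361674243543024 -173.2449322696621 126.51984826738793
right 191 at -169.80043047821763 slope deg -0.4158893200008095 -45.467710471494264 163.67157970019778
left 72 at 122.53222449283831 slope deg -1.9528143992444928 -20.23212977750943 164.55084147226196
side crate in stand 239 ((58.16064453125, -22.579452514648438), (303.1435852050781, 206.68333435058594), 88.37753295898438)
far 85 at 158.79942608177046 slope deg -2.078609162108053 20.33500220920724 126.25002401857463
right 31 at -159.8660851530023 slope deg -24.486092281586313 -44.67878698611987 -19.35484676640239
left 139 at 125.2524976435621 slope deg -1.6475767931842245 -40.990040057357774 165.7243510838119
```

View pics/o_side.png

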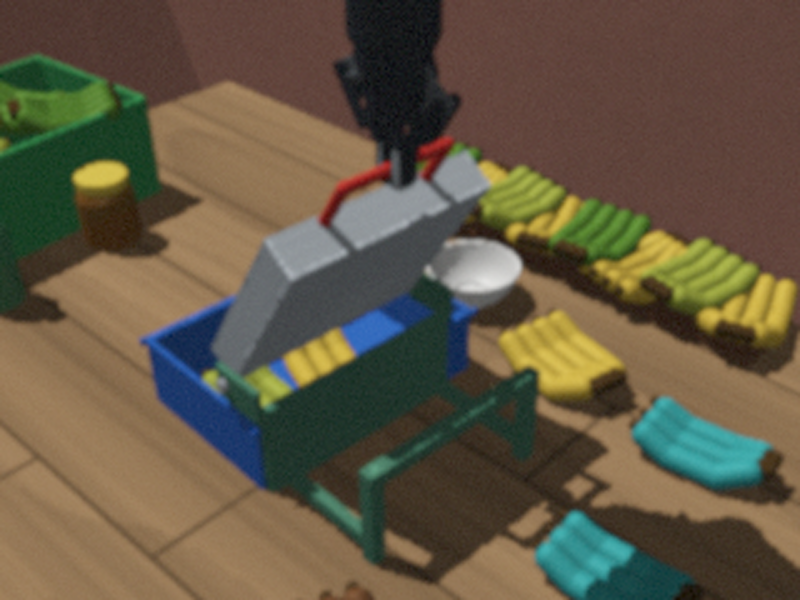

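View pics/o_scene.png

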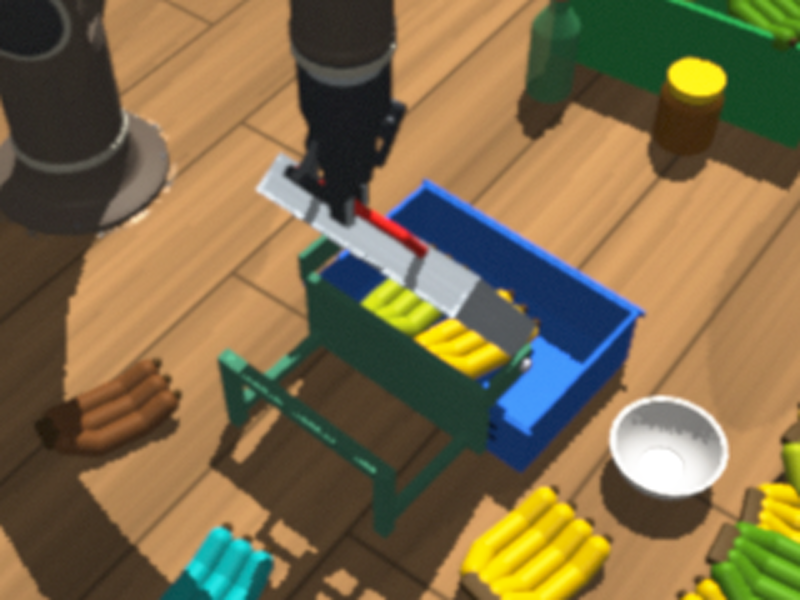

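Both hands have gone into the crate (scene crop (400,305) and (465,345)). I'll check their heights before lowering.

```bash
cat > ban.py <<'E'
from h import *
from station import *
np.set_printoptions(suppress=True,precision=1)
for n in ["scene","side"]:
    d=snapshot(n);P=cloud(d);H=hsv(d)
    q=np.dstack([(P-O)@np.c_[X,Y],P[...,2]])
    for nm,lo,hi in [("yel",20,26),("gr",27,38)]:
        m=(H[...,0]>=lo)&(H[...,0]<=hi)&(H[...,1]>120)&(q[...,0]>-220)&(q[...,0]<190)&(abs(q[...,1]+20)<160)&(q[...,2]>0)
        if m.sum()>10: print(n,nm,m.sum(),np.percentile(q[m],[1,25,50,75,99],axis=0))
E
python3 ban.py
```

```text
scene yel 353 [[ -59.3 -120.     4.6]
 [  14.3  -64.4   27.2]
 [  34.9  -40.7   30.9]
 [  51.4  -18.4   39. ]
 [ 119.3   21.1  239.3]]
scene gr 569 [[-40.6 -62.6  21. ]
 [ 16.4  -3.7  29.8]
 [ 31.8  33.6  32.8]
 [ 43.7  62.9  37. ]
 [ 58.3  93.8 108.9]]
side yel 379 [[-190.6 -115.    17.6]
 [  45.5  -56.2   30.1]
 [  62.2  -32.7   32.6]
 [  77.5   -9.1   35.3]
 [  92.5   63.5  115. ]]
side gr 151 [[-109.1  -42.    25.4]
 [  47.4   36.6   30.9]
 [  64.5   42.5   33.1]
 [  82.4   56.7   35.6]
 [ 119.   123.9  344.1]]
```

Both hands lie flat on the crate floor (z about 20–40). Lowering along the same arc.

Request:
send_rows(increments=[5,0,2,0,0,0,14,0,7,0,0,0,23,0,12,0,0,0,41,0,22,0,0,0,57,0,34,0,0,0,72,0,47,0,0,0,86,0,62,0,0,0,99,0,77,0,0,0,111,0,94,0,0,0,121,0,111,0,0,0,130,0,129,0,0,0,137,0,148,0,0,0,143,0,167,0,0,0,145,0,177,0,0,0,147,0,187,0,0,0,148,0,192,0,0,0,149,0,197,0,0,0,149,0,197,0,0,0], gripper=0)

```text
clock: 20.82
tool_pos: [514.1, -239.7, 102.7]
orientation: [0.003, -0.687, 0.726, 0.0]
ft_force: [-10.9, 14.0, 52.4]
width: 0.115
```

```bash
python3 look.py p; python3 ban.py
```

```text
20.825 [ 514.05  -239.66   102.744] [-10.908  13.959  52.413] [-245.029   -0.656] [-0.055 -0.998 -0.005] [-0.207  0.509  0.767  1.882 -0.445  0.926 -0.855]
scene crate in stand 559 ((59.94855499267578, -25.159896850585938), (305.6877746582031, 212.57244873046875), 89.95582580566406)
far 288 at 158.18292036679577 slope deg 0.14331543305328742 -174.8209682065894 125.43705583840499
right 201 at -169.96810865128097 slope deg -0.4029481027802933 -46.438579471683894 163.01010238729617
left 84 at 122.3892638037111 slope deg -3.880751951503586 44.92253268975089 165.30443489472998
side crate in stand 323 ((59.92896270751953, -20.7216796875), (301.3216552734375, 206.96405029296875), 89.2661361694336)
far 201 at 158.79597297433048 slope deg -0.028119139025695815 -170.9126434722568 126.48901339019515
right 30 at -167.71378575491707 slope deg 8.488996837992003 74.67877888836054 161.76469974932752
left 133 at 125.13302438494034 slope deg -1.7929659609601167 -41.630368785265595 165.28886689985896
scene yel 286 [[ 74.1 -85.9   3.4]
 [ 85.9 -59.   34.9]
 [ 94.3 -43.1  38. ]
 [103.3 -27.6  41.1]
 [139.6   1.7  47.4]]
scene gr 348 [[ 74.2 -73.6  25.8]
 [ 83.6  30.6  34. ]
 [ 94.3  51.4  38.4]
 [103.2  73.1  41.8]
 [117.8  92.4  47. ]]
side yel 34 [[-217.4  -90.5    0.9]
 [ 109.2  -46.1   39.4]
 [ 114.   -28.6   41.9]
 [ 117.3  -21.9   43.8]
 [ 145.1   52.7  253.8]]
side gr 19 [[100.5  77.8  39.7]
 [104.6  82.   42.2]
 [109.2  84.2  42.9]
 [114.6  87.2  43.6]
 [119.8  90.8  46.3]]
```

View pics/p_side.png

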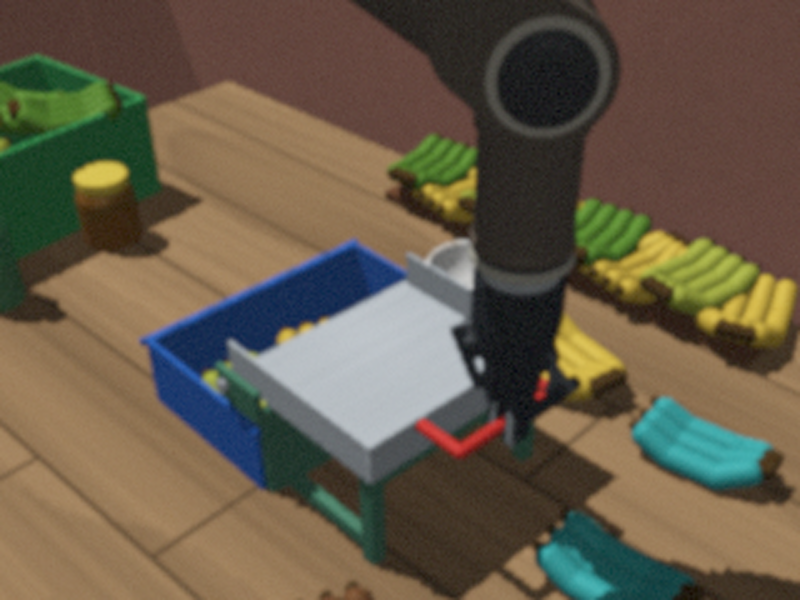

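The tray is level again but I'm pressing down on it with 52 N. Relieve that, then open.

Request:
send_rows(increments=[0,0,-2,0,0,0,0,0,-4,0,0,0,0,0,-4,0,0,0], gripper=0)

```text
clock: 21.4
tool_pos: [513.8, -239.7, 103.3]
orientation: [0.002, -0.687, 0.726, -0.0]
ft_force: [1.4, 5.8, 14.1]
width: 0.117
```

Request:
send_rows(increments=[0,0,0,0,0,0,0,0,0,0,0,0,0,0,0,0,0,0,0,0,0,0,0,0,0,0,0,0,0,0], gripper=40)

```text
clock: 22.02
tool_pos: [512.7, -241.4, 102.2]
orientation: [-0.0, -0.687, 0.727, -0.0]
ft_force: [0.3, 0.3, 0.3]
width: 0.468
```

Request:
send_rows(increments=[0,0,-10,0,0,0,0,0,-25,0,0,0,0,0,-45,0,0,0,0,0,-80,0,0,0,0,0,-120,0,0,0,0,0,-160,0,0,0,60,0,-180,0,0,0,100,0,-180,0,0,0,100,0,-180,0,0,0])

```text
clock: 23.15
tool_pos: [505.2, -345.0, 284.0]
orientation: [-0.001, -0.685, 0.729, -0.002]
ft_force: [-0.6, 0.7, 0.2]
width: 0.47
```

```bash
python3 look.py q; python3 ban.py;python3 - <<'E'
from h import *
from station import *
for n in ["scene","side"]:
    d=snapshot(n);P=cloud(d);H=hsv(d);q=(P-O)@np.c_[X,Y]
    m=(H[...,1]<60)&(abs(q[...,1])<80)&(q[...,0]>-185)&(q[...,0]<0)&(P[...,2]>90);print(n,m.sum(),np.polyfit(q[m][:,0],P[m][:,2],1))
E
```

```text
23.15 [ 505.229 -345.044  284.008] [-0.573  0.662  0.166] [-350.745    2.084] [-0.063 -0.998  0.003] [-0.099  0.422  0.887  1.557 -0.332  1.318 -0.806]
scene crate in stand 552 ((60.266719818115234, -24.97772216796875), (213.39181518554688, 304.3422546386719), 0.11032485216856003)
far 299 at 158.67704907841096 slope deg 0.43178796203868625 -173.2003268343059 127.39281651490231
right 191 at -170.05540559411116 slope deg -0.5169754862263753 -45.994085374860056 163.56283347531505
left 78 at 122.60219709628589 slope deg -3.3966908167565806 42.63655194644343 166.70103485357942
side crate in stand 325 ((61.58660888671875, -19.456024169921875), (301.16436767578125, 207.3564910888672), 89.9161148071289)
far 201 at 158.37844664876155 slope deg -0.22698670441349525 -170.17822634828343 126.8328359586196
right 32 at -167.38390452129346 slope deg 8.33250607422715 79.1855282050441 165.0462370363605
left 136 at 125.09791709192743 slope deg -1.6512282386865662 -41.88135783322539 165.47666072121706
scene yel 292 [[ 73.8 -86.    2.7]
 [ 85.4 -59.   34.2]
 [ 93.7 -42.5  38.5]
 [102.8 -27.3  41.4]
 [138.8   2.4  47.8]]
scene gr 338 [[ 74.1 -72.6  24.8]
 [ 84.2  32.4  34.3]
 [ 93.2  52.2  38.2]
 [103.   73.6  41.7]
 [118.8  92.2  47.4]]
side yel 42 [[-202.5 -127.1    0.8]
 [ 105.5  -52.9   40.9]
 [ 111.4  -32.4   43.4]
 [ 116.1  -22.7   45.1]
 [ 145.4   26.   143.8]]
side gr 19 [[-20.6  79.2  39.9]
 [103.7  81.7  41.5]
 [108.5  85.8  42.7]
 [112.3  87.5  44.8]
 [120.7 118.3 108.3]]
scene 3447 [-1.04924628e-03  1.21937881e+02]
side 2575 [3.89899734e-04 1.22288029e+02]
```

View pics/q_side.png

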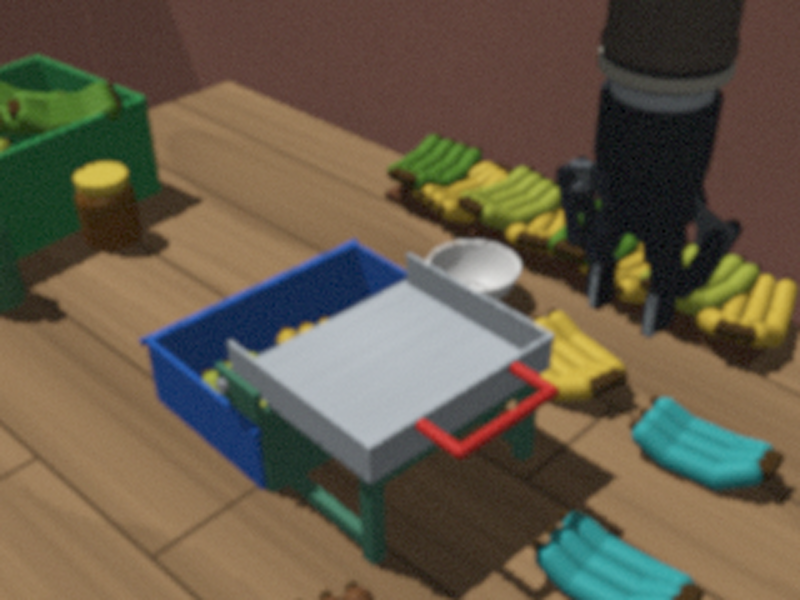

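View pics/q_scene.png

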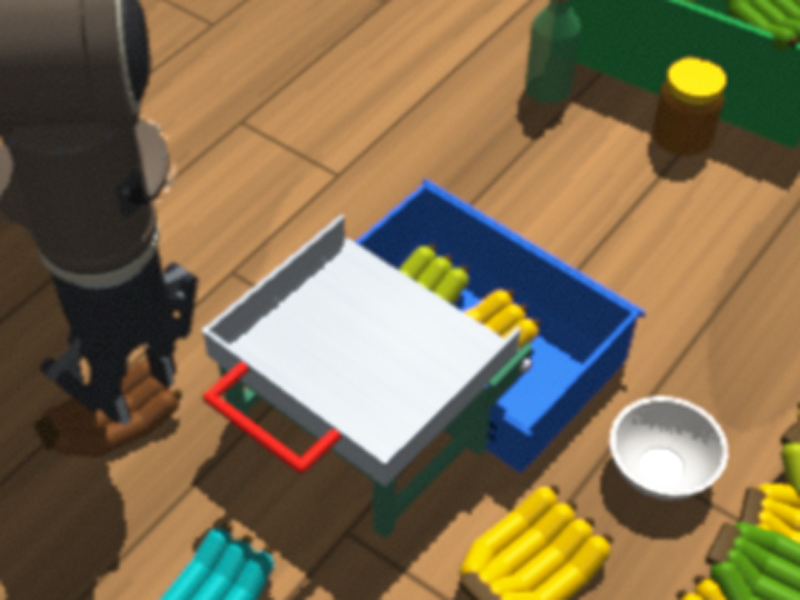

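The tray is level (slope under 0.1°) and empty. Both hands are in the crate (scene crop (435,275) and (505,318)), the crate is still at stand x of about 60 mm, and the gripper is clear.

```bash
python3 -c "
from station import *
print(finish_job())"
```

```text
the job is handed in; nothing more can be done
None
```

I handed the job in at about 23 s, with the crate against the stand, both hands of bananas in it and the tray back down level and released.

**What I did:**
- I pushed the crate against the front panel with the open fingers, which also squared it up.
- I gripped the red handle and tipped the tray to about 1.0 rad, and both hands slid into the crate.
- I lowered the tray along the same arc, let go and backed away.

**Last checks:**
- **Crate:** its origin measured about 60 mm in front of the stand origin, which is the against-the-panel position, and it was square within about 0.4°. It sits 20–25 mm off-centre along the panel, but still covers the tray's full width.
- **Bananas:** both hands are on the crate floor, with their tops at about 40–47 mm.
- **Tray:** it is empty and level, with a slope below 0.1°.
- **Surroundings:** the bowl and the loose bananas look unmoved in the pictures, and the gripper touches nothing.

**What went wrong or disagreed:**
- **Missed grasp:** the first grasp closed above the bar. The cameras showed the fingertips 34 mm behind the reported tool position, so I allowed for that and the second grasp held.
- **Pressing on the tray:** at the end of lowering I pressed the handle down with about 52 N at the wrist, through the fingers. That is under the 120 N wrist limit, and I relieved it before letting go. The 40 N limit is for the arm or gripper body, and I saw only the fingers touch.

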